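Prop open the bench incubator and take out the sample rack

ROBOT

A 6-joint arm with a two-finger parallel gripper is mounted at the origin on a cart in front of the work surface, level with it; the furniture and walls round the work are solid. World frame = base frame: x ahead of the robot, y to its left, z up, the work surface at z = 0. Lengths are in m, angles in rad, forces in N, time in s.
With the tool pointing down it reaches from about 0.325 to 0.9 m from the base axis. Payload 6.1 kg.
Tool frame: the origin (TCP) lies between the finger pads; the fingertips stand 22 mm ahead of it and the grasp point (between the pads) lies 3 mm ahead of it; z points along the fingers, y is the line along which they close (so a half turn about z gives the same grasp; the last joint's range is limited). The gripper opens to 85 mm and grips with 20 to 120 N. Pads are 22 mm wide; open, the fingers measure 114 mm over their backs; the gripper's body (76 mm by 85 mm) begins 54 mm behind the grasp point. The pads swing forward as they close: fully open they stand 13 mm farther back than shut.
Start: joints at [1.214, 0.22, 1.526, -0, 1.395, -0.126], TCP at [0.143, 0.608, 0.253] pointing down, gripper open.
Joint ranges: [-2.98, 2.98], [-0.91, 2.08], [0.09, 2.57], [-1.24, 4.39], [0.2, 2.65], [-2.68, 2.68]. Speed limits (rad/s): [2.57, 2.57, 3.01, 3.14, 3.14, 3.14].

INTERFACE

Orientations are given as [roll, pitch, yaw] about the fixed x, y, z axes, in that order (R = Rz(yaw) Ry(pitch) Rx(roll)).
In Python, from rig import readout, viewer, manip gives the robot as it stands.
- The arm moves only by the tool play_rows, never from a script. Its argument "series" is text: rows parted by semicolons, each of 4 numbers parted by spaces: the shift along the world's x, y, z in cm, then the turn about the world's z in degrees. In form: dx dy dz yaw; .... A call has 1 to 12 rows; each row shifts and turns the commanded pose from where the row before left it; what a row does not reach is not made up. A row lasts 1/10 s, in which the tool goes at most 50 mm and 8.59 degrees, less where a joint would pass 70% of its speed; a pose out of reach is approached as far as the arm can. A call with a gripper value outside its range is refused whole. "fingers" is the finger opening in cm, from 0 to 8.54, set as the call begins (left out, the last holds). The fingers move at their own pace and stop on an object; "squeeze" is the grip in N (left out, the last holds). Time passes only in rows, so rows that do not move let the fingers close. It gives the time, the measured TCP pose, the force, the opening and the grip force at its end, in the units of the state.
- readout.sense(): the state, without advancing time (a new reading comes with each control period).
- viewer.snapshot(name): name is "scene" or "top" or "wrist"; returns a dict with "color" (480x640x3 uint8, red, green, blue), "range_z" (480x640 float32, m along the optical axis (not along the pixel's ray), 0 where there is no reading), "camera_matrix" (3x3 intrinsics, pixels), "rvec" (rotation vector, rad) and "tvec" (3), from world to camera coordinates, as OpenCV has them. Camera axes: x right, y down, z forward; pixel columns grow to the right and rows downward; lengths in m; the calibration is good to about 2 mm. A picture is of the moment at which its call begins.
- manip.hand_in(): hands the job in; it is judged then, once.
The state is a dict: "time": time; "joint_pos": joint angles; "qd": joint speeds; "joint_torque": joint torques, N m; "position": TCP position; "ee_rot": TCP orientation; "contact_force": force on the tool from outside, world axes, zero at the start; "ft_torque": the same for the moment, N m; "width": finger opening in m; "grip_force": force on a finger pad.
Only numpy, scipy, OpenCV 4.12 (cv2) and the standard library are available. Lean on these libraries where they do the work, as an engineer would, in place of code of your own. Each camera call takes 0.05 s, during which the arm holds its last target. There are 200 camera calls.

TASK

Open the bench incubator's lid and prop it open with its rod, the rod's end home in the holding hole of the lid and carrying it. Then take the orange rack of tubes out from under the lid and stand it in the steel tray to the right of the centrifuge, keeping it upright all the way. Leave the lid standing on its rod so the incubator can air, and do not knock the other things about.

Things in the scene. Friction and masses are not known exactly. Their poses are not given: they have to be found in the camera images.
- incubator: white top-loading bench incubator, fixed: a box 230 mm deep (x), 220 mm wide (y), rim 95 mm above the bench. Origin: centre of its underside; x points from its front (control panel, towards the robot) to its back, z up. Inner space 200 x 190 mm, centred, metal floor 35 mm above the bench. 'Incubator frame' below means this frame, in mm.
- lid (a joint): opening angle of the incubator's lid, rad: 0 shut, limit 1.42, grows as the front edge rises. The lid is a 22 mm slab, 227 mm from hinge to front edge, 0.55 kg. Its hinge is stiff: left alone the lid stays up above about 1.25 rad, but lower down it sinks shut by itself. Propped on its rod it stands at about 0.96.
- lid_hinge (a point): middle of the lid's hinge line at the back rim, incubator frame (112, 0, 95); the line is parallel to the incubator's y
- lid_handle (a point): middle of the round steel bar handle (14 mm thick, 92 mm clear between black posts, along the incubator's y) on top of the lid: 203 mm from the hinge line towards the front edge and 66.5 mm off the hinge plane on the outer side; 36 mm free between bar and lid. Lid shut: incubator frame (-91, 0, 161.5). The bar can turn in the fingers.
- prop_rod (a joint): angle of the steel prop rod, rad: 0 lying level in its clip along the incubator's right (-y) side, pointing to the back; grows as the tip rises; limit 1.5. The pivot is stiff (0.05 N m): the rod stays at the angle where it is left. In the holding hole it stands at about 1.01.
- rod_pivot (a point): pivot of the prop rod, incubator frame (-68, -127, 72); its axis is parallel to the incubator's y
- rod_grip (a point): middle of the rod's red cranked grip: a round sleeve 14 mm thick and 54 mm long that sticks straight out from the rod to the incubator's right (-y), 105 mm along the rod from the pivot, at incubator-frame y = -171. It can turn in the fingers.
- rod_tip (a point): centre of the rounded free end of the prop rod (9 mm thick), 181 mm from the pivot
- socket (a point): where the centre of the rod's end sits when home in the holding hole: a cup on the lid's right edge, open downward, 155 mm from the hinge line and 6 mm off the hinge plane on the outer side. Mouth 27 mm wide along the lid, tapering to 14 mm, 18 mm deep. With the rod at about 1.01 the lid, lowered, closes over its end from about 1.07 rad and rests at about 0.96.
- rack: orange rack of micro tubes, 52 mm (x) x 112 mm (y), box to 40 mm height, tube caps to 46 mm; origin: centre of its underside. About 0.1 kg. It stands in the incubator, its long side roughly along the incubator's x, under the propped lid. Take it by its long sides.
- tray: low stainless steel instrument tray, 200 mm (its x) x 150 mm (its y), fixed on the bench at the right of the centrifuge; floor 4 mm above the bench, rim 16 mm above the bench; inner floor 188 x 138 mm. Origin: centre of its underside.
- spray_bottle: bystander, to be left alone: white spray bottle with blue trigger head, 293 mm tall, left of the incubator; origin: centre of its underside
- culture_tub: bystander, to be left alone: white tub with yellow lid, 68 mm wide, 74 mm tall, in front of the incubator or the centrifuge; origin: centre of its underside
- kit_carton: bystander, to be left alone: blue and white carton, 52 x 76 x 42 mm, behind the tray; origin: centre of its underside
- petri_dish: bystander, to be left alone: petri dish 62 mm wide, 14 mm tall, lying beside the prop rod's side of the incubator; origin: centre of its underside
- timer: bystander, to be left alone: white pocket timer, 68 x 60 x 15 mm, lying in front of the incubator or the centrifuge; origin: centre of its underside
- falcon_tube: bystander, to be left alone: clear 50 ml tube with orange cap lying on the bench in front of the centrifuge, 115 mm long, 35 mm thick; origin: centre of its underside

How it is judged:
On the way, in this order (a step that is already met when the one before it is completed fails the run):
1. the lid is raised past the height of its prop (over 1.05 rad) (value of joint lid above 1.05 rad), for 0.1 s.
2. the lid stands on the rod, whose end is home in the holding hole, with the rack still in the incubator and the fingers off both lid and rod (value of joint lid between 0.9 and 1.03 rad and distance between rod_tip and socket below 0.008 m and contact force between the fingers and lid below 0.1 N and contact force between the fingers and prop_rod below 0.1 N and horizontal distance between rack and incubator below 0.06 m), for 0.3 s.
3. the rack is lifted clear of the incubator (horizontal distance between rack and incubator above 0.2 m), for 0.1 s.
At the end, for the whole second after the job is handed in: The lid stands propped at 0.90 to 1.03 rad with the rod's end within 8 mm of its seat in the holding hole, and the rack stands flat on the floor of the tray, released and at rest (value of joint lid between 0.9 and 1.03 rad and distance between rod_tip and socket below 0.008 m and z of rack in the frame of tray between 0.001 and 0.008 m and x of rack in the frame of tray between -0.075 and 0.075 m and y of rack in the frame of tray between -0.05 and 0.05 m and angle between rack's own z axis and vertical below 0.08 rad and linear speed of rack below 0.02 m/s and contact force between the fingers and rack below 0.1 N); the robot touches nothing.
It fails at once if the rack is tipped more than 40 degrees (angle between rack's own z axis and vertical above 0.7 rad).
It fails at once if one of the things standing about is knocked more than 40 mm from its place (distance of any of spray_bottle, culture_tub, kit_carton, petri_dish, timer, falcon_tube from where it was at the start of the episode above 0.04 m).
It also fails if it takes over 72 s, if anything falls off the work surface, if the arm or the gripper's body presses on something with over 40 N, if the wrist force passes 120 N, or if a joint passes its speed limit or range.

## Working session

There is one attempt and no reset: what is moved stays moved. The work goes in short steps, Python scripts to look and compute and a tool call to move; the robot and the scene stay as the last step left them, time stands still between calls to the robot, and variables do not carry over. Pictures are saved under pics/ and viewed, at most 10 in all, crops included, and the job is handed in when it is done.

Besides the shell and the picture viewer there is one more tool, called after ">>>" by a JSON object that holds its "name" and its "arguments", one argument or row to a line. play_rows: Moves the arm, as the interface text tells. Its arguments: {"type":"object","properties":{"series":{"type":"string"},"fingers":{"type":"number"},"squeeze":{"type":"number"}},"required":["series"]}

```bash
mkdir -p pics; ls
cat > h.py <<'E'
import numpy as np, cv2
from rig import readout, viewer, manip
def snap(n,save=None):
    s=viewer.snapshot(n)
    if save: cv2.imwrite('pics/'+save,s['color'][:,:,::-1])
    return s
def cloud(s):
    z=s['range_z'];K=s['camera_matrix'];R=cv2.Rodrigues(np.array(s['rvec']))[0];t=np.array(s['tvec']).ravel()
    v,u=np.mgrid[:480,:640]
    P=np.stack([(u-K[0,2])/K[0,0]*z,(v-K[1,2])/K[1,1]*z,z],-1)
    W=(P-t)@R
    W[z==0]=np.nan
    return W
E
python3 - <<'E'
from h import *
a=snap('scene','scene.png');b=snap('top','top.png')
np.savez('s0.npz',a=cloud(a),b=cloud(b),ca=a['color'],cb=b['color'])
print(readout.sense())
E
```

```text
pics
{'time': 0.1, 'joint_pos': array([ 1.21387560e+00,  2.21176125e-01,  1.52750594e+00, -1.33299663e-05,
        1.39469761e+00, -1.26106268e-01]), 'qd': array([-6.94354749e-05, -1.86465196e-03, -1.84197669e-04,  2.57361578e-04,
        8.49219880e-04,  2.88605230e-04]), 'joint_torque': array([ 2.61205068e-04, -4.98243213e+01, -3.90549123e+01, -2.00808654e-04,
        5.78371619e-03, -4.80022678e-06]), 'position': array([0.14281316, 0.60794   , 0.25228583]), 'ee_rot': array([-3.13981817e+00, -2.11742709e-04,  2.91078035e+00]), 'contact_force': array([-0.52626974, -0.45723906, -0.00970925]), 'ft_torque': array([0.05407165, 0.02243683, 0.03206456]), 'grip_force': 0.0, 'width': 0.08544478660484574}
```

View pics/scene.png

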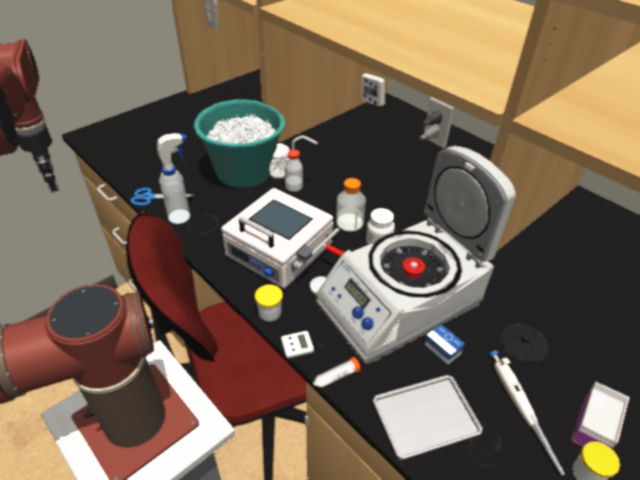

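View pics/top.png

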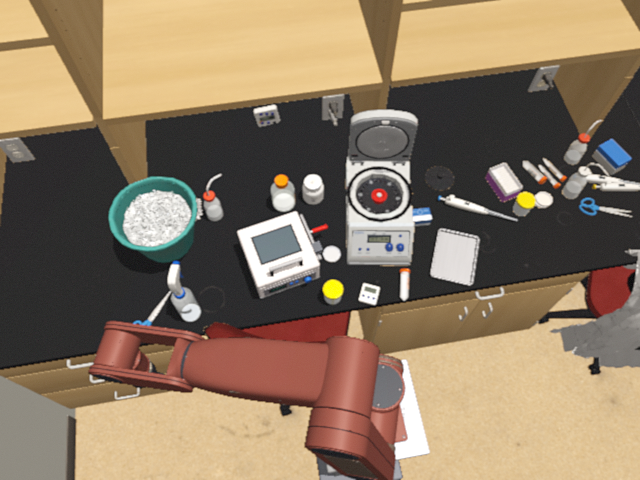

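The scene view shows the incubator at about (278,235) with the handle at (257,232), and the tray at (428,415). In the top view the incubator is at (279,253), the red grip at (319,229) and the tray at (455,257). Next I'll measure them.

Run:
```python
from h import *
d=np.load('s0.npz');
b=d['b'];cb=d['cb'].astype(int);a=d['a'];ca=d['ca'].astype(int)
def reg(P,x0,x1,y0,y1):
    m=np.zeros(P.shape[:2],bool);m[y0:y1,x0:x1]=1;return m
z=b[...,2]
m=reg(b,225,335,200,305)&(z>.105)&(z<.13)
p=b[m][:,:2].astype(np.float32);print('lid',cv2.minAreaRect(p),np.median(z[m]),m.sum())
m=reg(b,260,320,240,290)&(z>.145)&(z<.19)
print('handle',b[m].mean(0) if m.any() else 0,cv2.minAreaRect(b[m][:,:2].astype(np.float32)),np.percentile(z[m],[5,50,95]))
m=reg(b,305,335,215,245)&(cb[...,0]>150)&(cb[...,1]<80)
print('grip',b[m].mean(0),cv2.minAreaRect(b[m][:,:2].astype(np.float32)),np.percentile(z[m],[5,50,95]))
m=reg(b,425,485,225,290)&(cb.min(-1)>110)&(z<.04)
print('tray',cv2.minAreaRect(b[m][:,:2].astype(np.float32)),np.percentile(z[m],[5,50,95]))
for n,(u,v) in dict(petri=(332,254),tub=(333,291),timer=(370,293),falcon=(404,284),carton=(422,216),spray=(175,280),bottle=(283,190),bottle2=(313,188),centL=(350,255),centTopL=(350,170),centR=(410,255),centfront=(380,240)).items(): print(n,b[v,u].round(3))
```

```text
lid ((0.5794534683227539, 0.19097861647605896), (0.2349501997232437, 0.25260451436042786), 11.664892196655273) 0.11834220748784968 3776
handle [0.48617938 0.1885083  0.16484663] ((0.4876420199871063, 0.18739750981330872), (0.01790253445506096, 0.11514144390821457), 12.804250717163086) [0.15097636 0.166065   0.17339061]
grip [0.65397769 0.044633   0.06475403] ((0.6696469783782959, 0.04188530519604683), (0.061673540621995926, 0.07061892747879028), 12.766732215881348) [-0.00344372  0.07638118  0.08423798]
tray ((0.4906899929046631, -0.42634791135787964), (0.15845440328121185, 0.22239403426647186), 65.74287414550781) [-0.00488992  0.00427936  0.01675841]
petri [0.568 0.014 0.013]
tub [0.404 0.042 0.07 ]
timer [ 0.4   -0.091  0.004]
falcon [ 0.403 -0.21   0.03 ]
carton [ 0.654 -0.34   0.037]
spray [0.433 0.522 0.288]
bottle [0.799 0.153 0.122]
bottle2 [0.805 0.043 0.098]
centL [ 0.517 -0.038  0.091]
centTopL [ 0.82  -0.096  0.156]
centR [ 0.487 -0.246  0.077]
centfront [ 0.535 -0.144  0.134]
```

Run:
```python
from h import *
from scipy.optimize import least_squares
d=np.load('s0.npz');b=d['b'];cb=d['cb'].astype(int);a=d['a'];ca=d['ca'].astype(int)
def reg(P,x0,x1,y0,y1):
    m=np.zeros(P.shape[:2],bool);m[y0:y1,x0:x1]=1;return m
for nm,P,C,rh,rg,rl in (('top',b,cb,(260,320,240,290),(305,335,215,245),(225,335,200,305)),('scene',a,ca,(230,290,210,255),(318,350,235,265),(215,345,185,290))):
    z=P[...,2]
    m=reg(P,*rh)&(z>.15)&(z<.175); q=P[m]
    r=cv2.minAreaRect(q[:,:2].astype(np.float32)); print(nm,'handle',r, np.percentile(q[:,2],[50,90]))
    m=reg(P,*rg)&(C[...,0]>130)&(C[...,1]<70)&(z>.05)&(z<.1);q=P[m]; print('grip',q.mean(0),m.sum(),cv2.minAreaRect(q[:,:2].astype(np.float32)),np.percentile(q[:,2],[50,90]))
    m=reg(P,*rl)&(z>.11)&(z<.124);q=P[m]
    for yaw in (10,11,12,13,14):
        c,s=np.cos(np.radians(yaw)),np.sin(np.radians(yaw))
        X=q[:,0]*c+q[:,1]*s;Y=-q[:,0]*s+q[:,1]*c
        # per-bin edges
        e=[];bins=np.arange(-.08,.081,.01);Xc,Yc=np.median(X),np.median(Y)
        f=[ (X[abs(Y-Yc-t)<.005].min(),X[abs(Y-Yc-t)<.005].max()) for t in bins]
        g=[ (Y[abs(X-Xc-t)<.005].min(),Y[abs(X-Xc-t)<.005].max()) for t in bins]
        f=np.array(f);g=np.array(g)
        print(yaw,'X',np.median(f,0).round(4),f.std(0).round(4),'Y',np.median(g,0).round(4),g.std(0).round(4))
P=b;z=b[...,2]
m=reg(b,425,490,222,292)&(z>.011)&(z<.022);q=b[m];print('trayrim',cv2.minAreaRect(q[:,:2].astype(np.float32)),m.sum())
z=a[...,2];m=reg(a,365,490,370,462)&(z>.011)&(z<.022);q=a[m];print('trayrim s',cv2.minAreaRect(q[:,:2].astype(np.float32)),m.sum())
for uv in((437,230),(480,237),(474,285),(431,277)):print(b[uv[1],uv[0]].round(3))
```

```text
top handle ((0.4877411127090454, 0.18731559813022614), (0.01644359529018402, 0.1149786114692688), 11.885547637939453) [0.16606782 0.17094062]
grip [0.64680423 0.04538098 0.0760393 ] 46 ((0.6463538408279419, 0.04694058373570442), (0.018473228439688683, 0.050463587045669556), 12.766732215881348) [0.07661445 0.08192142]
10 X [0.4872 0.7159] [0.0015 0.0026] Y [-0.0074  0.2132] [0.0137 0.0016]
11 X [0.4893 0.7182] [0.0012 0.0023] Y [-0.0174  0.2025] [0.0123 0.0009]
12 X [0.4907 0.7196] [0.0014 0.002 ] Y [-0.0282  0.192 ] [0.0131 0.0009]
13 X [0.492  0.7211] [0.0018 0.0021] Y [-0.0398  0.1811] [0.0122 0.0014]
14 X [0.4936 0.7216] [0.0024 0.0024] Y [-0.0508  0.1708] [0.012  0.0022]
scene handle ((0.4891563653945923, 0.18577073514461517), (0.019004276022315025, 0.11980840563774109), 12.102797508239746) [0.16454378 0.1684771 ]
grip [0.64519908 0.04531338 0.07643299] 78 ((0.645514726638794, 0.0458594486117363), (0.014329276978969574, 0.05090926215052605), 9.329353332519531) [0.07667205 0.07998966]
10 X [0.4884 0.7165] [0.0017 0.0447] Y [-0.0117  0.2088] [0.058 0.002]
11 X [0.4897 0.7168] [0.0013 0.04  ] Y [-0.0219  0.1987] [0.0521 0.0015]
12 X [0.4904 0.7182] [0.0013 0.0432] Y [-0.0337  0.1883] [0.0458 0.0016]
13 X [0.4922 0.7207] [0.0019 0.0384] Y [-0.0455  0.1778] [0.0435 0.0017]
14 X [0.4924 0.7218] [0.0025 0.039 ] Y [-0.0548  0.1667] [0.0342 0.0026]
trayrim ((0.4960128664970398, -0.4344387948513031), (0.22377128899097443, 0.2522125244140625), 77.92020416259766) 358
trayrim s ((0.4841431975364685, -0.4227006435394287), (0.15268303453922272, 0.20334447920322418), 65.70189666748047) 801
[ 0.603 -0.389  0.004]
[ 0.551 -0.541 -0.003]
[ 0.372 -0.465 -0.011]
[ 0.421 -0.317  0.007]
```

>>> {"name": "play_rows", "arguments": {
  "series": "2.87 -3.51 0 -5.44;2.87 -3.51 0 -5.44;2.87 -3.51 0 -5.44;2.87 -3.51 0 -5.44;2.87 -3.51 0 -5.44;2.87 -3.51 0 -5.44;2.87 -3.51 0 -5.44;2.87 -3.51 0 -5.44;2.87 -3.51 0 -5.44;2.87 -3.51 0 -5.44;2.87 -3.51 0 -5.44;2.87 -3.51 0 -5.44",
  "fingers": 5,
  "squeeze": 40
}}

```text
time: 1.3
position: [0.488, 0.1855, 0.253]
ee_rot: [-3.141, -0.0, 1.767]
contact_force: [-0.1, 1.3, -0.0]
width: 0.0496
grip_force: 0.0
```

>>> {"name": "play_rows", "arguments": {
  "series": "0 0 -3 0.3;0 0 -3 0;0 0 -2.8 0;0 0 0 0"
}}

```text
time: 1.7
position: [0.484, 0.1862, 0.1606]
ee_rot: [-3.132, 0.0, 1.776]
contact_force: [-0.8, -0.7, -1.1]
width: 0.0501
grip_force: 0.0
```

>>> {"name": "play_rows", "arguments": {
  "series": "0 0 0 0;0 0 0 0;0 0 0 0;0 0 0 0;0 0 0 0",
  "fingers": 0,
  "squeeze": 40
}}

```text
time: 2.2
position: [0.4875, 0.1874, 0.1674]
ee_rot: [3.141, 0.0, 1.777]
contact_force: [-5.4, -1.5, 6.3]
width: 0.0127
grip_force: 39.2
```

```bash
cat > arc.py <<'E'
import numpy as np,sys
def rows(r,off,t0,t1,n,sgn,yaw=11.5):
    # sgn -1: lid (X=-r cos), +1: rod
    a=np.linspace(t0,t1,n+1)+off
    X=sgn*r*np.cos(a)*100;Z=r*np.sin(a)*100
    W=np.stack([X*np.cos(np.radians(yaw)),X*np.sin(np.radians(yaw)),Z],1)
    W=np.round(W-W[0],2); d=np.diff(W,axis=0)
    print(';'.join('%.2f %.2f %.2f 0'%tuple(v) for v in d)); print(W[-1])
E
python3 -c "
from arc import *
rows(.2136,.3165,0,.7,10,-1);rows(.2136,.3165,.7,1.36,10,-1)"
```

```text
0.50 0.10 1.40 0;0.60 0.12 1.37 0;0.70 0.15 1.32 0;0.78 0.15 1.26 0;0.86 0.18 1.21 0;0.95 0.19 1.14 0;1.02 0.21 1.07 0;1.09 0.22 1.00 0;1.16 0.24 0.91 0;1.21 0.25 0.83 0
[ 8.87  1.81 11.51]
1.20 0.24 0.70 0;1.24 0.26 0.62 0;1.28 0.26 0.54 0;1.31 0.26 0.44 0;1.33 0.27 0.36 0;1.36 0.28 0.27 0;1.37 0.28 0.18 0;1.38 0.28 0.08 0;1.38 0.28 -0.01 0;1.38 0.28 -0.10 0
[13.23  2.69  3.08]
```

>>> {"name": "play_rows", "arguments": {
  "series": "0.50 0.10 1.10 0;0.60 0.12 1.37 0;0.70 0.15 1.32 0;0.78 0.15 1.26 0;0.86 0.18 1.21 0;0.95 0.19 1.14 0;1.02 0.21 1.07 0;1.09 0.22 1.00 0;1.16 0.24 0.91 0;1.21 0.25 0.83 0",
  "squeeze": 60
}}

```text
time: 3.2
position: [0.5738, 0.2051, 0.2839]
ee_rot: [-3.138, 0.001, 1.777]
contact_force: [-21.7, -6.6, 23.6]
width: 0.0122
grip_force: 60.6
```

>>> {"name": "play_rows", "arguments": {
  "series": "-0.2 0 0.4 0;1.20 0.24 0.70 0;1.24 0.26 0.62 0;1.28 0.26 0.54 0;1.31 0.26 0.44 0"
}}

```text
time: 3.7
position: [0.6244, 0.2156, 0.3087]
ee_rot: [3.14, 0.0, 1.777]
contact_force: [-7.3, -2.6, 9.9]
width: 0.0115
grip_force: 61.3
```

>>> {"name": "play_rows", "arguments": {
  "series": "1.33 0.27 0.40 0;1.36 0.28 0.30 0;1.37 0.28 0.20 0;1.38 0.28 0.08 0;1.38 0.28 -0.01 0;1.38 0.28 -0.10 0;0 0 0 0"
}}

```text
time: 4.4
position: [0.7084, 0.2327, 0.3159]
ee_rot: [3.136, -0.0, 1.777]
contact_force: [0.5, -0.4, 4.4]
width: 0.0118
grip_force: 63.2
```

>>> {"name": "play_rows", "arguments": {
  "series": "0 0 0 0;0 0 0 0;0 0 0 0;0 0 2 0;0 0 3 0;0 0 4 0",
  "fingers": 3.2
}}

```text
time: 5.0
position: [0.7055, 0.2321, 0.4013]
ee_rot: [-3.137, 0.0, 1.777]
contact_force: [1.0, 0.4, -0.4]
width: 0.0318
grip_force: 0.0
```

Run:
```python
from h import *
a=snap('scene','sc1.png');P=cloud(a);np.save('P1.npy',P)
cv2.imwrite('pics/sc1c.png',cv2.resize(a['color'][100:310,190:400,::-1],None,fx=2.8,fy=2.8))
```

```text
(no output)
```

View pics/sc1c.png

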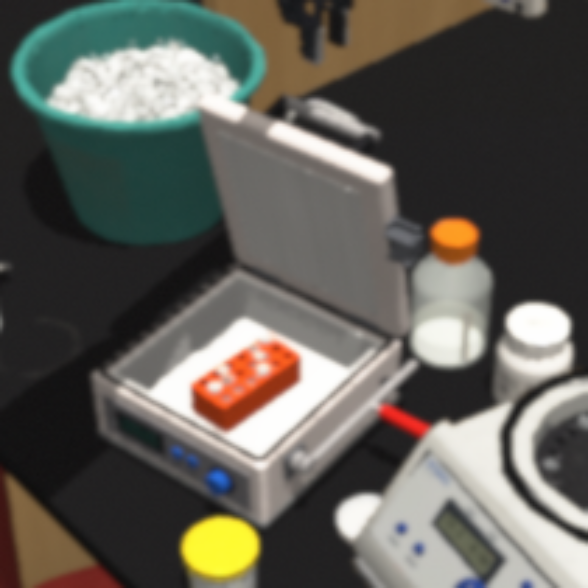

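The crop shows the lid standing open, the orange rack inside at (246,384), the cup on the lid's right edge at (405,240), and the red grip at (403,420). I'll measure these.

Run:
```python
from h import *
P=np.load('P1.npy');C=cv2.imread('pics/sc1.png')[:,:,::-1].astype(int)
O=np.array([.5768,.2046,0]);t=np.radians(11.5);R=np.array([[np.cos(t),-np.sin(t),0],[np.sin(t),np.cos(t),0],[0,0,1]])
Q=(P-O)@R
f=lambda u,v:Q[int(round(100+v/2.8)),int(round(190+u/2.8))].round(4)
for n,uv in dict(lidA=(240,160),lidB=(340,200),lidC=(270,240),lidD=(340,280),lidbot=(370,320),cup=(403,232),wallfront=(190,440)).items():print(n,f(*uv))
hsv=cv2.cvtColor(C.astype(np.uint8),cv2.COLOR_RGB2HSV)
u0=190;v0=100
m=np.zeros((480,640),bool);m[215:260,255:300]=1
m&=(hsv[...,0]<14)&(hsv[...,1]>150)&(Q[...,2]>.04)
q=Q[m];print('rack n',m.sum(),np.percentile(q[:,2],[1,50,99]),q.min(0),q.max(0))
top=q[q[:,2]>.07];print(cv2.minAreaRect(top[:,:2].astype(np.float32)))
top=q[q[:,2]>.04];print(cv2.minAreaRect(top[:,:2].astype(np.float32)))
```

```text
lidA [0.0764 0.0611 0.2653]
lidB [ 0.0757 -0.0592  0.2708]
lidC [0.1009 0.0494 0.1563]
lidD [ 0.1032 -0.0396  0.1458]
lidbot [ 0.1128 -0.0725  0.1038]
cup [ 0.0841 -0.1279  0.2575]
wallfront [-0.114  -0.0225  0.0792]
rack n 522 [0.0427585  0.06802673 0.07773613] [-0.05790165 -0.02780856  0.04124107] [0.05921682 0.03450388 0.08049746]
((0.00026725977659225464, 0.0006265826523303986), (0.053963713347911835, 0.11003872007131577), 83.43887329101562)
((0.0008322000503540039, 0.0028249267488718033), (0.058056339621543884, 0.11431169509887695), 84.9495620727539)
```

>>> {"name": "play_rows", "arguments": {
  "series": "-1.4 -0.3 0 8.4;-1.4 -0.3 0 8.4;-1.4 -0.3 0 8.4;-1.4 -0.3 0 8.4;-1.4 -0.3 0 8.4;-1.4 -0.3 0 8.4;-1.4 -0.3 0 8.4;-1.4 -0.3 0 8.4;-1.4 -0.3 0 8.4;-1.4 -0.3 0 8.4;0 0 -4 0;0 0 -4 0",
  "fingers": 8.5
}}

```text
time: 6.25
position: [0.5668, 0.2024, 0.3245]
ee_rot: [3.141, 0.006, -3.04]
contact_force: [0.1, 0.8, -1.0]
width: 0.0849
grip_force: 0.0
```

>>> {"name": "play_rows", "arguments": {
  "series": "0 0 -4 0;0 0 -4 0;0 0 -4 0;0 0 -4 0;0 0 -3.5 0;0 0 -3 0;0 0 -2 0;0 0 -0.8 0;0 0 0 0"
}}

```text
time: 7.15
position: [0.5655, 0.2021, 0.0691]
ee_rot: [-3.141, -0.002, -3.04]
contact_force: [0.7, 0.7, -0.3]
width: 0.0848
grip_force: 0.0
```

>>> {"name": "play_rows", "arguments": {
  "series": "0 0 0 0;0 0 0 0;0 0 0 0;0 0 0 0;0 0 0 0;0 0 0 0;0 0 0.3 0",
  "fingers": 0,
  "squeeze": 30
}}

```text
time: 7.85
position: [0.5666, 0.2022, 0.0737]
ee_rot: [-3.142, 0.001, -3.04]
contact_force: [-0.8, -0.4, -1.8]
width: 0.0518
grip_force: 32.2
```

>>> {"name": "play_rows", "arguments": {
  "series": "-0.65 -0.13 0 1;-0.65 -0.13 0 1;-0.65 -0.13 0 1;-0.65 -0.13 0 1;-0.65 -0.13 0 1;0 0 0 0;0 0 -0.3 0;0 0 0 0"
}}

```text
time: 8.65
position: [0.5344, 0.1959, 0.0721]
ee_rot: [3.142, 0.0, -2.953]
contact_force: [-6.5, -1.2, 12.9]
width: 0.0514
grip_force: 33.8
```

>>> {"name": "play_rows", "arguments": {
  "series": "0 0 0 0;0 0 0 0;0 0 0 0;0 0 3 0;0 0 4 0;0 0 4 0;0 0 4 0",
  "fingers": 8.5
}}

```text
time: 9.35
position: [0.5337, 0.1956, 0.2212]
ee_rot: [-3.142, -0.001, -2.953]
contact_force: [1.2, -0.1, -0.7]
width: 0.0849
grip_force: 0.0
```

>>> {"name": "play_rows", "arguments": {
  "series": "0.32 -1.56 0 -8.1;0.32 -1.56 0 -8.1;0.32 -1.56 0 -8.1;0.32 -1.56 0 -8.1;0.32 -1.56 0 -8.1;0.32 -1.56 0 -8.1;0.32 -1.56 0 -8.1;0.32 -1.56 0 -8.1;0.32 -1.56 0 -8.1;0.32 -1.56 0 -8.1;0.32 -1.56 0 -8.1;0 0 0 0",
  "fingers": 4
}}

```text
time: 10.55
position: [0.5694, 0.0225, 0.2198]
ee_rot: [-3.141, 0.001, 1.771]
contact_force: [0.8, -0.1, 0.4]
width: 0.0398
grip_force: 0.0
```

>>> {"name": "play_rows", "arguments": {
  "series": "2.57 0.6 -1 0;2.57 0.6 -1 0;2.56 0.6 -1 0;0 0 -3 0;0 0 -3 0;0 0 -3 0;0 0 -2 0;0 0 -0.5 0;0 0 0 0"
}}

```text
time: 11.45
position: [0.6453, 0.0427, 0.0741]
ee_rot: [-3.14, -0.001, 1.777]
contact_force: [0.8, 0.1, 0.3]
width: 0.04
grip_force: 0.0
```

>>> {"name": "play_rows", "arguments": {
  "series": "0 0 0 0;0 0 0 0;0 0 0 0;0 0 0 0;0 0 0 0",
  "fingers": 0,
  "squeeze": 25
}}

```text
time: 11.95
position: [0.6476, 0.0422, 0.077]
ee_rot: [3.138, 0.001, 1.775]
contact_force: [1.6, 2.1, 5.7]
width: 0.0126
grip_force: 24.9
```

```bash
python3 -c "
from arc import *
rows(.105,0,0,1.01,10,1)"
```

```text
-0.05 -0.01 1.06 0;-0.16 -0.03 1.05 0;-0.26 -0.06 1.02 0;-0.36 -0.07 1.00 0;-0.45 -0.09 0.95 0;-0.55 -0.11 0.90 0;-0.64 -0.13 0.84 0;-0.71 -0.15 0.77 0;-0.79 -0.16 0.69 0;-0.85 -0.17 0.61 0
[-4.82 -0.98  8.89]
```

>>> {"name": "play_rows", "arguments": {
  "series": "-0.05 -0.01 1.06 0;-0.16 -0.03 1.05 0;-0.26 -0.06 1.02 0;-0.36 -0.07 1.00 0;-0.45 -0.09 0.95 0;-0.55 -0.11 0.90 0;-0.64 -0.13 0.84 0;-0.71 -0.15 0.77 0;-0.79 -0.16 0.69 0;-0.85 -0.17 0.61 0;0 0 0 0"
}}

```text
time: 13.05
position: [0.6024, 0.0328, 0.1698]
ee_rot: [3.128, 0.002, 1.775]
contact_force: [8.6, 4.4, 13.5]
width: 0.0124
grip_force: 25.9
```

```bash
cat > meas.py <<'E'
from h import *
import sys
a=snap('scene',sys.argv[1]+'.png');P=cloud(a)
O=np.array([.5768,.2046,0]);t=np.radians(11.5);R=np.array([[np.cos(t),-np.sin(t),0],[np.sin(t),np.cos(t),0],[0,0,1]])
Q=(P-O)@R
cv2.imwrite('pics/'+sys.argv[1]+'c.png',cv2.resize(a['color'][100:310,190:400,::-1],None,fx=2.8,fy=2.8,interpolation=cv2.INTER_CUBIC))
np.save(sys.argv[1]+'.npy',Q)
E
python3 meas.py sc2
```

```text
(no output)
```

View pics/sc2c.png

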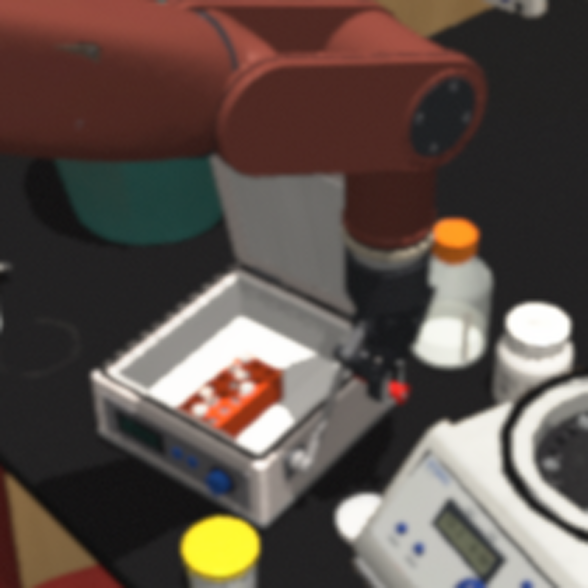

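>>> {"name": "play_rows", "arguments": {
  "series": "0 0 0 0;0 0 0 0;0 0 0 0;0 0 2 0;0 0 3 0;0 0 4 0;0 0 4 0;0 0 4 0;0 0 3 0;0 0 3 0",
  "fingers": 3.5
}}

```text
time: 14.1
position: [0.5974, 0.0322, 0.3946]
ee_rot: [-3.14, -0.0, 1.775]
contact_force: [1.1, -0.5, -0.3]
width: 0.035
grip_force: 0.0
```

```bash
python3 meas.py sc3
```

```text
(no output)
```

View pics/sc3c.png

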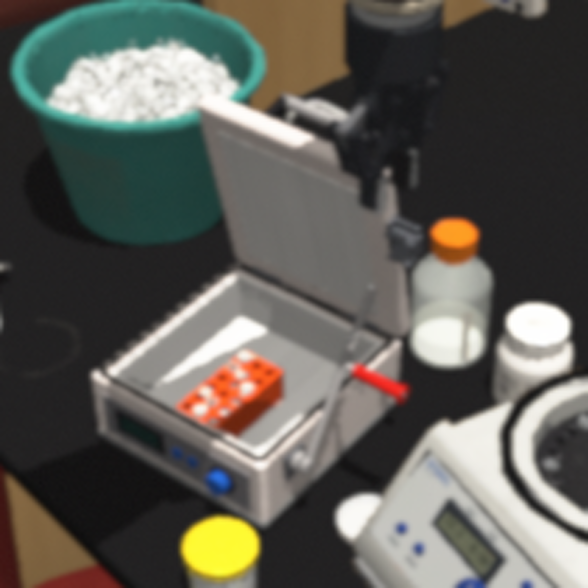

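The rod now stands up, with its pivot at (300,462), grip at (380,382) and tip at (371,288). The lid is still open, and the rack has moved to about (232,392).

Run:
```python
from h import *
Q=np.load('sc3.npy');C=cv2.imread('pics/sc3.png')[:,:,::-1].astype(int)
hsv=cv2.cvtColor(C.astype(np.uint8),cv2.COLOR_RGB2HSV)
m=np.zeros((480,640),bool);m[225:250,312:345]=1
m&=((hsv[...,0]<8)|(hsv[...,0]>172))&(hsv[...,1]>180)
q=Q[m];q=q[(q[:,1]<-.14)&(q[:,1]>-.2)];g=np.median(q,0);print('grip',g,len(q))
for f in('sc3.npy',):
  m=np.zeros((480,640),bool);m[200:262,298:326]=1
  q=Q[m];q=q[(abs(q[:,1]+.127)<.012)&(q[:,2]>.08)&(q[:,0]>-.08)&(q[:,0]<.06)];print(len(q),q[q[:,2].argsort()][::-1][:8].round(3).tolist())
  print('angles',np.median(np.arctan2(q[:,2]-.072,q[:,0]+.068)))
# predicted tip pixel at angles
s=snap('scene');t=np.radians(11.5);R=np.array([[np.cos(t),-np.sin(t),0],[np.sin(t),np.cos(t),0],[0,0,1]]);O=np.array([.5768,.2046,0])
for a in(.95,1.01,1.07):
  X=np.array([[-.068+.181*np.cos(a),-.127,.072+.181*np.sin(a)],[-.068+.105*np.cos(a),-.171,.072+.105*np.sin(a)],[-.068,-.127,.072]])@R.T+O
  p=cv2.projectPoints(X,np.array(s['rvec']),np.array(s['tvec']),s['camera_matrix'],None)[0][:,0]
  print(a,((p-[190,100])*2.8).round(0).tolist())
```

```text
grip [-0.01171158 -0.17474416  0.16287963] 71
220 [[0.031, -0.132, 0.227], [0.037, -0.127, 0.224], [0.023, -0.134, 0.223], [0.032, -0.124, 0.222], [0.034, -0.132, 0.222], [0.038, -0.123, 0.221], [0.035, -0.126, 0.221], [0.033, -0.13, 0.221]]
angles 0.9844169482015619
0.95 [[372.0, 289.0], [382.0, 383.0], [305.0, 464.0]]
1.01 [[367.0, 289.0], [378.0, 383.0], [305.0, 464.0]]
1.07 [[361.0, 290.0], [375.0, 384.0], [305.0, 464.0]]
```

>>> {"name": "play_rows", "arguments": {
  "series": "1.8 3.33 0.1 0;1.8 3.33 0.1 0;1.8 3.33 0.1 0;1.85 3.33 0.1 0;1.85 3.33 0.1 0;1.85 3.33 0.1 0;0 0 -3 0;0 0 -3 0;0 0 -2.4 0;0 0 0 0",
  "fingers": 3.2
}}

```text
time: 15.2
position: [0.7048, 0.2316, 0.3077]
ee_rot: [-3.129, 0.0, 1.775]
contact_force: [-0.4, -0.1, -0.6]
width: 0.0321
grip_force: 0.0
```

>>> {"name": "play_rows", "arguments": {
  "series": "0 0 0 0;0 0 0 0;0 0 0 0;0 0 0 0",
  "fingers": 0,
  "squeeze": 40
}}

```text
time: 15.6
position: [0.7073, 0.232, 0.3161]
ee_rot: [-3.141, 0.0, 1.775]
contact_force: [-0.4, -0.2, -6.4]
width: 0.0124
grip_force: 39.8
```

```bash
python3 -c "
from arc import *
rows(.2136,.3165,1.35,1.05,6,-1);rows(.2136,.3165,1.05,.95,5,-1)"
```

```text
-1.04 -0.21 0.08 0;-1.05 -0.22 0.02 0;-1.05 -0.21 -0.03 0;-1.04 -0.21 -0.09 0;-1.04 -0.21 -0.14 0;-1.03 -0.21 -0.19 0
[-6.25 -1.27 -0.35]
-0.41 -0.08 -0.09 0;-0.41 -0.09 -0.10 0;-0.40 -0.08 -0.11 0;-0.40 -0.08 -0.11 0;-0.40 -0.08 -0.13 0
[-2.02 -0.41 -0.54]
```

>>> {"name": "play_rows", "arguments": {
  "series": "-1.04 -0.21 0.08 0;-1.05 -0.22 0.02 0;-1.05 -0.21 -0.03 0;-1.04 -0.21 -0.09 0;-1.04 -0.21 -0.14 0;-1.03 -0.21 -0.19 0;0 0 0 0"
}}

```text
time: 16.3
position: [0.6447, 0.2192, 0.3147]
ee_rot: [3.139, 0.0, 1.775]
contact_force: [-1.6, -1.2, 0.4]
width: 0.0125
grip_force: 39.7
```

>>> {"name": "play_rows", "arguments": {
  "series": "-0.41 -0.08 -0.09 0;-0.41 -0.09 -0.10 0;-0.40 -0.08 -0.11 0;-0.40 -0.08 -0.11 0;0 0 0 0"
}}

```text
time: 16.8
position: [0.6289, 0.2159, 0.3102]
ee_rot: [3.139, 0.0, 1.775]
contact_force: [-1.0, -1.2, 7.0]
width: 0.0122
grip_force: 40.9
```

```bash
python3 meas.py sc4
python3 - <<'E'
import cv2
i=cv2.imread('pics/sc4.png')[130:280,240:380];cv2.imwrite('pics/sc4d.png',cv2.resize(i,None,fx=4,fy=4,interpolation=cv2.INTER_CUBIC))
E
```

```text
(no output)
```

View pics/sc4d.png

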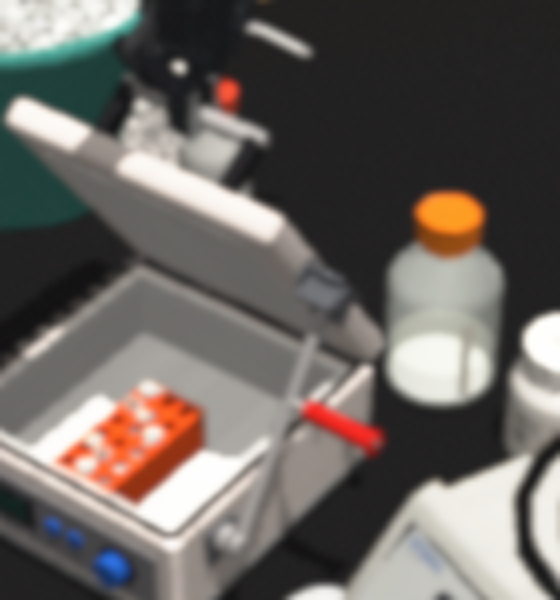

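The picture shows the rod's end running into the cup on the lid's right edge, near (320,310). I'll lower a little further.

>>> {"name": "play_rows", "arguments": {
  "series": "-0.20 -0.04 -0.06 0;-0.2 -0.04 -0.06 0;0 0 0 0"
}}

```text
time: 17.15
position: [0.6265, 0.2155, 0.3096]
ee_rot: [3.135, 0.0, 1.775]
contact_force: [4.0, -0.2, 5.8]
width: 0.0123
grip_force: 40.8
```

```bash
python3 meas.py sc5
cat > fit.py <<'E'
from h import *
import sys
Q=np.load(sys.argv[1]+'.npy')
# lid underside / plane: fit points in lid region
m=np.zeros((480,640),bool);m[150:225,240:325]=1
q=Q[m];q=q[(abs(q[:,1])<.1)&(q[:,2]>.13)&(q[:,2]<.27)]
th=np.arctan2(q[:,2]-.095,.112-q[:,0]);h,e=np.histogram(th,bins=np.arange(.6,1.5,.02));i=h.argmax();print('lid angle',th[abs(th-e[i]-.01)<.03].mean(),h[i],len(q))
m=np.zeros((480,640),bool);m[195:265,290:335]=1
q=Q[m];q=q[(abs(q[:,1]+.127)<.012)&(q[:,2]>.09)&(q[:,2]<.2)&(q[:,0]>-.08)&(q[:,0]<.06)]
print('rod angle',np.median(np.arctan2(q[:,2]-.072,q[:,0]+.068)),len(q))
E
for i in 3 4 5; do python3 fit.py sc$i; done
```

```text
lid angle 1.3721973525957851 815 1715
rod angle 0.9867372901349998 169
lid angle 0.984421668559529 530 729
rod angle 1.0004883010046641 166
lid angle 0.9723564800296683 616 697
rod angle 1.0071265079653848 170
```

>>> {"name": "play_rows", "arguments": {
  "series": "0 0 0 0;0 0 0 0;0 0 0 0;0 0 2 0;0 0 3 0;0 0 4 0;0 0 0 0",
  "fingers": 3.2
}}

```text
time: 17.9
position: [0.6261, 0.2159, 0.4042]
ee_rot: [3.132, -0.0, 1.775]
contact_force: [0.5, -0.1, 1.0]
width: 0.032
grip_force: 0.0
```

```bash
python3 meas.py sc6; python3 fit.py sc6
python3 - <<'E'
from h import *
i=cv2.imread('pics/sc6.png')[130:280,230:380];cv2.imwrite('pics/sc6d.png',cv2.resize(i,None,fx=4,fy=4,interpolation=cv2.INTER_CUBIC))
Q=np.load('sc6.npy');C=cv2.imread('pics/sc6.png')
hsv=cv2.cvtColor(C,cv2.COLOR_BGR2HSV)
m=np.zeros((480,640),bool);m[215:265,245:300]=1
m&=(hsv[...,0]<14)&(hsv[...,1]>150)&(Q[...,2]>.04)
q=Q[m];top=q[q[:,2]>.066];print('rack',cv2.minAreaRect(top[:,:2].astype(np.float32)),len(top));print(cv2.minAreaRect(q[:,:2].astype(np.float32)))
E
```

```text
lid angle 0.9743831084343438 591 708
rod angle 1.0061879377854672 172
rack ((-0.028988461941480637, -0.0036479253321886063), (0.053235799074172974, 0.10250408202409744), 89.09228515625) 244
((-0.02806372568011284, -0.0025450028479099274), (0.05555956810712814, 0.10430031269788742), 89.03900146484375)
```

View pics/sc6d.png

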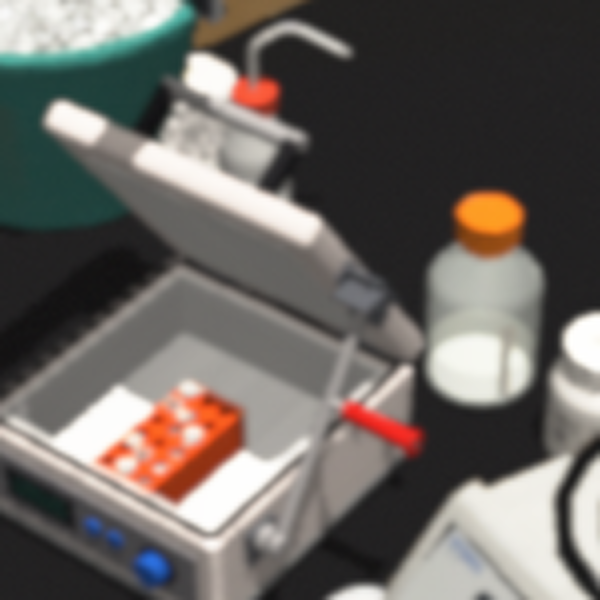

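The lid is standing on its rod by itself, with the rod's end inside the cup at (358,300). The rack is at (172,440), forward and clear of the lid's edge. Next I'll fetch it.

>>> {"name": "play_rows", "arguments": {
  "series": "-1.10 -0.255 0 8.07;-1.10 -0.255 0 8.07;-1.10 -0.255 0 8.07;-1.10 -0.255 0 8.07;-1.10 -0.255 0 8.07;-1.10 -0.255 0 8.07;-1.10 -0.255 0 8.07;-1.10 -0.255 0 8.07;-1.10 -0.255 0 8.07;-1.10 -0.255 0 8.07;-1.10 -0.255 0 8.07;0 0 0 0",
  "fingers": 8.5
}}

```text
time: 19.15
position: [0.5024, 0.1872, 0.3959]
ee_rot: [3.142, -0.002, -2.957]
contact_force: [1.4, 0.2, -0.7]
width: 0.0852
grip_force: 0.0
```

>>> {"name": "play_rows", "arguments": {
  "series": "0 0 -3 0;0 0 -3 0;0 0 -3 0;0 0 -3 0;0 0 -3 0;0 0 -3 0;0 0 -3 0;0 0 -2 0;0 0 0 0"
}}

```text
time: 20.05
position: [0.5009, 0.1867, 0.1626]
ee_rot: [-3.141, -0.008, -2.963]
contact_force: [-0.5, -0.9, -0.4]
width: 0.0848
grip_force: 0.0
```

>>> {"name": "play_rows", "arguments": {
  "series": "0.2 0 -3 0;0.2 0.1 -3 0;0 0 -2 0;0 0 -1.2 0;0 0 0 0"
}}

```text
time: 20.55
position: [0.5069, 0.1881, 0.0741]
ee_rot: [-3.142, -0.003, -2.96]
contact_force: [-0.8, -0.1, 0.1]
width: 0.085
grip_force: 0.0
```

>>> {"name": "play_rows", "arguments": {
  "series": "0 0 0 0;0 0 0 0;0 0 0 0;0 0 0 0;0 0 0 0;0 0 0 0",
  "fingers": 0,
  "squeeze": 70
}}

```text
time: 21.15
position: [0.5093, 0.1887, 0.0774]
ee_rot: [3.141, 0.004, -2.959]
contact_force: [-0.1, 0.3, 6.0]
width: 0.0505
grip_force: 73.4
```

>>> {"name": "play_rows", "arguments": {
  "series": "0 0 0.5 0;0 0 1 0;-0.2 0 1.5 0;0 0 0 0"
}}

```text
time: 21.55
position: [0.5072, 0.1887, 0.1082]
ee_rot: [3.141, 0.004, -2.959]
contact_force: [-0.0, -0.0, -0.8]
width: 0.0504
grip_force: 72.5
```

```bash
python3 meas.py sc7; python3 fit.py sc7
```

```text
lid angle 0.974473079013445 421 1408
rod angle 1.0076184651297306 171
```

View pics/sc7c.png

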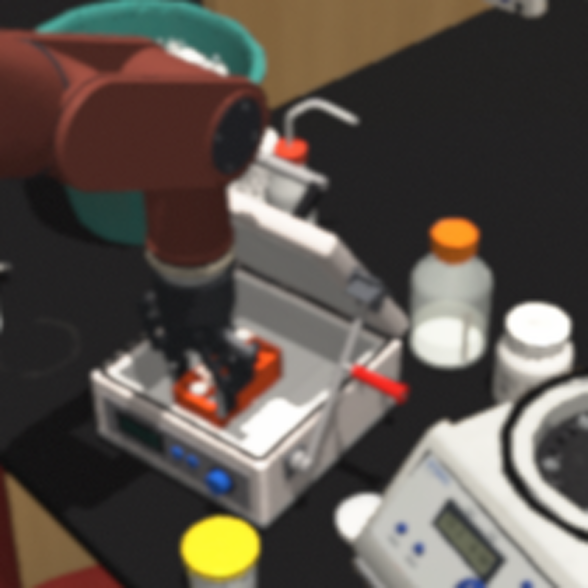

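The rack is gripped level at about (228,378), with the lid and rod unchanged at 0.974 and 1.008. I'll lift it and draw it forward.

>>> {"name": "play_rows", "arguments": {
  "series": "-0.3 -0.06 2 0;-0.3 -0.06 2 0;-0.3 -0.06 2 0;-0.3 -0.06 2 0;-2 -0.4 0.8 0;-2 -0.4 0.8 0;-2 -0.4 0.8 0;-2 -0.4 0.8 0;-2 -0.4 0.8 0;0 0 0 0"
}}

```text
time: 22.6
position: [0.3923, 0.1658, 0.2258]
ee_rot: [3.142, 0.001, -2.959]
contact_force: [0.3, -0.1, -1.7]
width: 0.0504
grip_force: 72.8
```

>>> {"name": "play_rows", "arguments": {
  "series": "0.3 -3.5 0.2 -1;0.4 -4.2 0.2 -3;0.5 -4.5 0.2 -3;0.5 -4.5 0.2 -3;0.5 -4.5 0 -3;0.5 -4.5 0 -3;0.5 -4.5 0 -3;0.5 -4.5 0 -3;0.5 -4.5 0 -3;0.5 -4.5 0 -3;0.5 -4.5 0 -3;0.4 -4 0 -2"
}}

```text
time: 23.8
position: [0.4497, -0.3588, 0.2323]
ee_rot: [-3.142, -0.0, 2.745]
contact_force: [-0.2, -0.2, -0.1]
width: 0.0506
grip_force: 73.1
```

>>> {"name": "play_rows", "arguments": {
  "series": "0.1 -2.5 0 -1;0.1 -2.6 0 -1;0 0 -3 0;0 0 -3 0;0 0 -3 0;0 0 -3 0;0 0 -2 0;0 0 -0.5 0;0 0 0 0"
}}

```text
time: 24.7
position: [0.4512, -0.4067, 0.0868]
ee_rot: [3.141, -0.002, 2.713]
contact_force: [0.6, 0.3, -1.5]
width: 0.0503
grip_force: 73.0
```

Run:
```python
from h import *
s=snap('top');t=snap('scene')
i=cv2.resize(s['color'][200:310,390:510,::-1],None,fx=5,fy=5,interpolation=cv2.INTER_CUBIC);j=cv2.resize(t['color'][330:480,330:530,::-1],(733,550))
cv2.imwrite('pics/tr.png',np.hstack([cv2.resize(i,(390,358)),cv2.resize(j,(410,308)).copy() if 0 else cv2.copyMakeBorder(cv2.resize(j,(410,308)),0,50,0,0,0)]))
P=cloud(t);C=t['color'];hsv=cv2.cvtColor(C,cv2.COLOR_RGB2HSV)
m=np.zeros((480,640),bool);m[330:460,365:490]=1
m&=(hsv[...,0]<14)&(hsv[...,1]>150)
q=P[m];print('rack',cv2.minAreaRect(q[:,:2].astype(np.float32)),np.percentile(q[:,2],[2,50,98]),m.sum())
top=q[q[:,2]>np.percentile(q[:,2],98)-.012];A=np.c_[top[:,:2],np.ones(len(top))];print('slope',np.linalg.lstsq(A,top[:,2],rcond=None)[0])
```

```text
rack ((0.480457067489624, -0.43853282928466797), (0.09666876494884491, 0.11362502723932266), 70.55841827392578) [nan nan nan] 624
slope [0. 0. 0.]
```

View pics/tr.png

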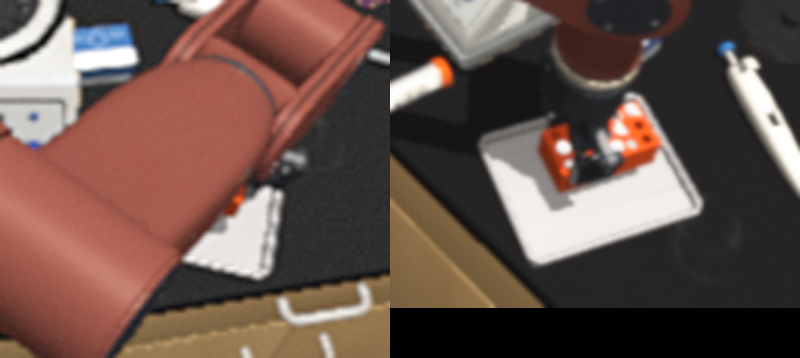

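The right half of the picture shows the rack level and over the tray, aligned with its long side, around (600,145). I'll lower it.

>>> {"name": "play_rows", "arguments": {
  "series": "0 0 -1.5 0;0 0 -1 0;0 0 -0.4 0;0 0 -0.4 0;0 0 0 0"
}}

```text
time: 25.3
position: [0.4513, -0.4067, 0.0544]
ee_rot: [3.141, -0.001, 2.713]
contact_force: [-0.5, -0.4, -1.8]
width: 0.0507
grip_force: 73.0
```

>>> {"name": "play_rows", "arguments": {
  "series": "0 0 -0.3 0;0 0 -0.2 0;0 0 -0.2 0;0 0 0 0"
}}

```text
time: 25.7
position: [0.4516, -0.407, 0.0479]
ee_rot: [3.141, -0.0, 2.713]
contact_force: [-0.3, -0.7, -2.3]
width: 0.0502
grip_force: 73.0
```

>>> {"name": "play_rows", "arguments": {
  "series": "0 0 -0.2 0;0 0 -0.1 0;0 0 0 0"
}}

```text
time: 26.0
position: [0.4519, -0.4074, 0.0464]
ee_rot: [-3.141, 0.0, 2.713]
contact_force: [-2.6, 2.2, 6.3]
width: 0.0502
grip_force: 73.9
```

Contact with the tray floor; I'll release and go up.

>>> {"name": "play_rows", "arguments": {
  "series": "0 0 0 0;0 0 0 0;0 0 0 0;0 0 0 0;0 0 2 0;0 0 3 0;0 0 4 0;0 0 4 0;0 0 4 0;-0.5 0 0 0;0 0 0 0",
  "fingers": 8.5
}}

```text
time: 27.1
position: [0.4468, -0.4077, 0.2166]
ee_rot: [-3.14, 0.002, 2.713]
contact_force: [0.9, -0.1, -1.5]
width: 0.0851
grip_force: 0.0
```

```bash
python3 meas.py sc8; python3 fit.py sc8
python3 - <<'E'
from h import *
t=snap('scene');P=cloud(t);C=t['color'];hsv=cv2.cvtColor(C,cv2.COLOR_RGB2HSV)
cv2.imwrite('pics/fin.png',cv2.resize(C[130:480,170:570,::-1],None,fx=1.7,fy=1.7,interpolation=cv2.INTER_CUBIC))
m=np.zeros((480,640),bool);m[370:460,375:490]=1
m&=(hsv[...,0]<14)&(hsv[...,1]>150)&np.isfinite(P[...,2])
q=P[m];print('rack',np.percentile(q[:,2],[2,50,98]),m.sum())
top=q[q[:,2]>.036];print(cv2.minAreaRect(top[:,:2].astype(np.float32)));A=np.c_[top[:,:2],np.ones(len(top))];print('slope',np.linalg.lstsq(A,top[:,2],rcond=None)[0])
E
```

```text
lid angle nan 0 0
rod angle 1.0406111266008773 48
rack [0.01273287 0.0407701  0.0468999 ] 974
((0.4821811616420746, -0.4227145314216614), (0.0795026645064354, 0.11340709775686264), 85.00946044921875)
slope [-0.02571125 -0.04461249  0.03621848]fit.py:7: RuntimeWarning: Mean of empty slice.
  th=np.arctan2(q[:,2]-.095,.112-q[:,0]);h,e=np.histogram(th,bins=np.arange(.6,1.5,.02));i=h.argmax();print('lid angle',th[abs(th-e[i]-.01)<.03].mean(),h[i],len(q))
  ret = ret.dtype.type(ret / rcount)
```

View pics/fin.png

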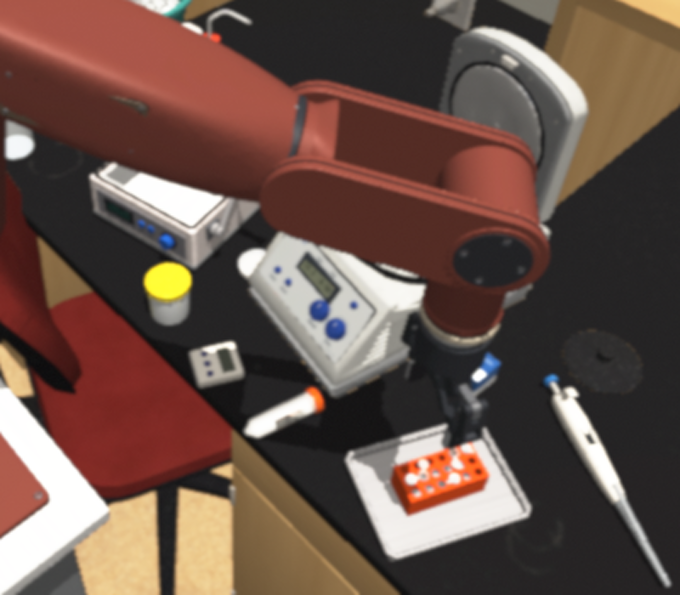

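The rack stands flat in the middle of the tray at (440,478), clear of the gripper, and the bystanders haven't moved. The arm hides the lid in this view, so I'll check it with the top camera before handing in.

Run:
```python
from h import *
s=snap('top');P=cloud(s)
O=np.array([.5768,.2046,0]);t=np.radians(11.5);R=np.array([[np.cos(t),-np.sin(t),0],[np.sin(t),np.cos(t),0],[0,0,1]])
Q=(P-O)@R;q=Q[200:310,220:340].reshape(-1,3)
q=q[(abs(q[:,1])<.09)&(q[:,2]>.13)&(q[:,2]<.29)]
# outer face: 22 mm off the hinge plane
r=np.hypot(q[:,0]-.112,q[:,2]-.095);th=np.arctan2(q[:,2]-.095,.112-q[:,0])-np.arcsin(np.clip(.022/r,0,1))
h,e=np.histogram(th,bins=np.arange(0,1.5,.02));i=h.argmax();print('lid',np.median(th[abs(th-e[i]-.01)<.03]),h[i],len(q))
```

```text
lid 0.98750341579782 142 517
```

```bash
python3 -c "
from rig import manip
print(manip.hand_in())"
```

```text
the job is handed in; nothing more can be done
None
```

I handed the job in at about 27 s. The lid stands propped on its rod at about 0.97–0.99 rad by camera, and the orange rack stands flat in the middle of the tray; while the lid was open I slid the rack about 33 mm forward inside the incubator to clear the lid, and the hand-in gave no verdict.

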